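Fold the jig keepers and shut the tackle drawer

ROBOT

A 6-joint arm with a two-finger parallel gripper is mounted at the origin on the work surface. World frame = base frame: x ahead of the robot, y to its left, z up, the work surface at z = 0. Lengths are in mm, angles in degrees, forces in N, time in s.
With the tool pointing down it reaches from about 350 to 850 mm from the base axis. Payload 8.1 kg.
Tool frame: the origin (TCP) lies between the finger pads; the fingertips stand 14 mm ahead of it and the grasp point (between the pads) lies 5 mm behind it; z points along the fingers, x is the direction in which the jaws open and shut, and the axes are right-handed (so a half turn about z gives the same grasp; the last joint's range is limited). The gripper opens to 85 mm and grips with 20 to 120 N. Pads are 22 mm wide; open, the fingers measure 114 mm over their backs; the gripper's body (76 mm by 85 mm) begins 54 mm behind the grasp point. The pads swing forward as they close: fully open they stand 13 mm farther back than shut.
Start: joints at [68.56, 7.471, 85.268, -0, 87.261, -4.893], TCP at [170.859, 575.163, 245.292] pointing down, gripper open.
Joint ranges: [-169.43, 169.43], [-51.17, 129.36], [1.28, 143.12], [-76.62, 256.62], [0, 156.53], [-152.29, 152.29]. Speed limits (degrees/s): [136.94, 136.94, 159.86, 180, 180, 180].

INTERFACE

Orientations are given as [roll, pitch, yaw] about the fixed x, y, z axes, in that order (R = Rz(yaw) Ry(pitch) Rx(roll)).
In Python, from bench import r, vision, job gives the robot as it stands.
- The arm moves only by the tool send_rows, never from a script. Its arguments are lists of equal length, an entry for each row: "dp": the shift along the world's x, y, z in mm, a list of three; "rot": the turn, a rotation vector about the world's x, y, z in rad, a list of three. In form: {"dp": [[tx, ty, tz], ...], "rot": [[wx, wy, wz], ...]}. A call has 1 to 5 rows; each row is the pose to reach, as a shift and turn from the pose commanded when the call began; what a row does not reach only later rows make up. A row lasts 1/8 s, in which the tool goes at most 62.5 mm and 10.7 degrees, less where a joint would pass 70% of its speed; a pose out of reach is approached as far as the arm can. A call with a gripper value outside its range is refused whole. "jaw" is the finger opening in mm, from 0 to 85.4, set as the call begins (left out, the last holds). The fingers move at their own pace and stop on an object; "force" is the grip in N (left out, the last holds). Time passes only in rows, so rows that repeat a pose let the fingers close. It gives the time, the measured TCP pose, the force and the opening at its end, in the units of the state.
- r.sense(): the state, without advancing time (a new reading comes with each control period).
- vision.snapshot(name): name is "scene" or "top" or "wrist"; returns a dict with "pixels" (420x560x3 uint8, red, green, blue), "depth" (420x560 float32, mm along the optical axis (not along the pixel's ray), 0 where there is no reading), "intrinsics" (3x3 intrinsics, pixels), "k1" (the pictures are not rectified: a ray, as slopes to the right and down, at radius r is drawn at 1 + k1 r^2 times it, then the intrinsics apply), "world_from_camera" (4x4, takes a point from camera to world coordinates); the wrist camera has in their place "T_tool_cam" (4x4, takes a point from camera to tool coordinates, whose origin is the TCP and whose axes are the tool frame's). Camera axes: x right, y down, z forward; pixel columns grow to the right and rows downward; lengths in mm; the calibration is good to about 2 mm. A picture is of the moment at which its call begins: read the wrist's pose just before it.
- job.hand_in(): hands the job in, once; it reports no verdict.
The state is a dict: "time": time; "joint_pos": joint angles; "qd": joint speeds; "joint_efforts": joint torques, N m; "tool_pos": TCP position; "tcp_rot": TCP orientation; "ft_force": force on the tool from outside, world axes, zero at the start; "wrist_torque": the same for the moment, N m; "finger_gap": finger opening in mm.
Only numpy, scipy, OpenCV 4.12 (cv2) and the standard library are available. Lean on these libraries where they do the work, as an engineer would, in place of code of your own. Each camera call takes 0.05 s, during which the arm holds its last target.

TASK

Run your fingertips lightly along the bowed row of five brass keepers in the open drawer, from the robot's right end to its left, so that each in turn folds down flat over its jig. When all five are down, push the drawer fully shut with your fingertips. Grasp nothing, don't pull the drawer further out, don't bear down while stroking, and leave the tackle lying around where it is.

Things in the scene. Friction and masses are not known exactly. Their poses are not given: they have to be found in the camera images.
- drawer (a joint): shallow pine drawer in a low tarred pine shelf 430 mm wide, 250 mm deep, its top 96 mm above the table. Slide, in m: 0 = shut, grows as the drawer comes out toward the robot, stop at 0.2; it starts 0.16 to 0.185 out. Runs with about 2 N of friction; no spring.
- drawer_front (a point): centre of the outer face of the drawer front, 41 mm above the table; x axis into the shelf (the way it shuts), y left as the robot sees it, z up. The front is a board 425 wide, 62 high (10 to 72 mm above the table), 16 thick; a turned birch pull 28 mm across sticks out 29 mm at its centre. Inside, the drawer is 350 wide, side walls 69 mm above the table.
- bed (a point): black foam bed (150 x 346 x 19 mm, top 42 mm above the table) fixed in the front of the drawer, holding five small chrome jigs, the brass hinge lugs (tops 48 mm above the table) and the five keepers. Origin: on the table plane, middle of the inner side of the drawer front; axes as drawer_front. Moves with the drawer.
- case: the tarred pine shelf that houses the drawer, fixed to the table. Origin: on the table plane under the middle of its front edge, which the inner side of the drawer front meets when shut; x toward its back, y left, z up.
- keeper1 (a joint): first (rightmost) brass keeper, counted from the robot's right: a flap 18 mm wide (along the bed's x), 34 mm long, 2.5 mm thick. Hinge in rad: 0 = standing upright (it cannot go further back), 1.57 = folded flat to the left (bed's +y) over its jig. Starts at 0 to 0.3; a stiff little hinge (about 0.15 N at its tip), stays where it is left.
- keeper1_hinge (a point): middle of the hinge line of the first (rightmost) keeper, 48 mm above the table; the hinge barrel is 5 mm across, axis along bed x. Axes as the bed's. The five hinges are 48 mm apart along y and bowed away from the robot by up to 44 mm.
- keeper2 (a joint): second brass keeper, counted from the robot's right: a flap 18 mm wide (along the bed's x), 34 mm long, 2.5 mm thick. Hinge in rad: 0 = standing upright (it cannot go further back), 1.57 = folded flat to the left (bed's +y) over its jig. Starts at 0 to 0.3; a stiff little hinge (about 0.15 N at its tip), stays where it is left.
- keeper2_hinge (a point): middle of the hinge line of the second keeper, 48 mm above the table; the hinge barrel is 5 mm across, axis along bed x. Axes as the bed's. The five hinges are 48 mm apart along y and bowed away from the robot by up to 44 mm.
- keeper3 (a joint): third (middle) brass keeper, counted from the robot's right: a flap 18 mm wide (along the bed's x), 34 mm long, 2.5 mm thick. Hinge in rad: 0 = standing upright (it cannot go further back), 1.57 = folded flat to the left (bed's +y) over its jig. Starts at 0 to 0.3; a stiff little hinge (about 0.15 N at its tip), stays where it is left.
- keeper3_hinge (a point): middle of the hinge line of the third (middle) keeper, 48 mm above the table; the hinge barrel is 5 mm across, axis along bed x. Axes as the bed's. The five hinges are 48 mm apart along y and bowed away from the robot by up to 44 mm.
- keeper4 (a joint): fourth brass keeper, counted from the robot's right: a flap 18 mm wide (along the bed's x), 34 mm long, 2.5 mm thick. Hinge in rad: 0 = standing upright (it cannot go further back), 1.57 = folded flat to the left (bed's +y) over its jig. Starts at 0 to 0.3; a stiff little hinge (about 0.15 N at its tip), stays where it is left.
- keeper4_hinge (a point): middle of the hinge line of the fourth keeper, 48 mm above the table; the hinge barrel is 5 mm across, axis along bed x. Axes as the bed's. The five hinges are 48 mm apart along y and bowed away from the robot by up to 44 mm.
- keeper5 (a joint): fifth (leftmost) brass keeper, counted from the robot's right: a flap 18 mm wide (along the bed's x), 34 mm long, 2.5 mm thick. Hinge in rad: 0 = standing upright (it cannot go further back), 1.57 = folded flat to the left (bed's +y) over its jig. Starts at 0 to 0.3; a stiff little hinge (about 0.15 N at its tip), stays where it is left.
- keeper5_hinge (a point): middle of the hinge line of the fifth (leftmost) keeper, 48 mm above the table; the hinge barrel is 5 mm across, axis along bed x. Axes as the bed's. The five hinges are 48 mm apart along y and bowed away from the robot by up to 44 mm.
- fly_box: varnished oak fly box 75 x 120 x 32 mm lying on the table at the right; bystander, origin under its centre
- pliers: steel split-ring pliers with green grips, 160 mm long, 14 mm high, lying on top of the shelf; bystander, origin at its underside near the pivot, x toward the jaws
- bobber: red-and-white bobber 42 mm across, 53 mm high, standing on the table left of the drawer; bystander, origin at the centre of its underside
- sinker: grey lead sinker, 36 mm across, 48 mm high, standing on the table right of the drawer; bystander, origin at the centre of its underside
- cod_jig: chrome cod jig 130 mm long, 12 mm high, lying on the table at the right; bystander, origin under its middle
- line_spool: blue line spool 68 mm across, 32 mm high, lying on the table at the left; bystander, origin at the centre of its underside

How it is judged:
By the outcome, as a careful person would: the job done as asked, in the order asked, and still so for the second after the job is handed in, with the robot touching nothing.
It also fails if it takes over 58 s, if anything falls off the work surface, if the arm or the gripper's body presses on something with over 40 N, if the wrist force passes 120 N, or if a joint passes its speed limit or range.

## Working session

There is one attempt and no reset: what is moved stays moved. The work goes in short steps, Python scripts to look and compute and a tool call to move; the robot and the scene stay as the last step left them, time stands still between calls to the robot, and variables do not carry over. Pictures are saved under pics/ and viewed, and the job is handed in when it is done.

Besides the shell and the picture viewer there is one more tool, called after "Emit:" as name(argument=value, ...) on one line, values as JSON. send_rows: Moves the arm, as the interface text tells. Its arguments: {"type":"object","properties":{"dp":{"type":"array"},"rot":{"type":"array"},"jaw":{"type":"number"},"force":{"type":"number"}},"required":["dp","rot"]}

```bash
mkdir -p pics; ls
python3 - <<'E'
from bench import r, vision, job
import cv2,numpy as np
print(r.sense())
for n in ["scene","top"]:
    s=vision.snapshot(n); cv2.imwrite(f"pics/{n}0.png",s["pixels"][:,:,::-1]); np.savez(f"{n}0.npz",**s)
    print(n,s["intrinsics"],s["k1"],s["world_from_camera"])
E
```

```text
pics
{'time': 0.0, 'joint_pos': array([ 6.85616720e+01,  7.51424943e+00,  8.53283049e+01,  1.41492772e-05,
        8.72614364e+01, -4.89142913e+00]), 'qd': array([ 0.05134385, -0.00585375,  0.01695203, -0.01332536,  0.15419678,
       -0.04935176]), 'joint_efforts': array([-7.91029288e-04, -5.69428396e+01, -5.00537074e+01, -3.43138145e-04,
        1.56842871e-02,  1.86290271e-05]), 'tool_pos': array([170.6536963 , 574.68339828, 244.26269563]), 'tcp_rot': array([-1.79991119e+02,  1.03610754e-01,  7.34531084e+01]), 'ft_force': array([ 0.77994824, -0.39075877, -0.7662666 ]), 'wrist_torque': array([0.03194871, 0.03702485, 0.00101308]), 'finger_gap': 85.65788852247948}
scene [[433.6511127    0.         273.16559424]
 [  0.         433.6511127  207.26268862]
 [  0.           0.           1.        ]] 0.037269073941116025 [[-6.64577252e-01  4.79330048e-01 -5.73218790e-01  1.28478913e+03]
 [ 7.47152787e-01  4.36533814e-01 -5.01199503e-01  6.21378877e+02]
 [ 9.98940292e-03 -7.61367805e-01 -6.48243224e-01  9.14578531e+02]
 [ 0.00000000e+00  0.00000000e+00  0.00000000e+00  1.00000000e+00]]
top [[460.21125938   0.         287.33577633]
 [  0.         460.21125938 202.32772986]
 [  0.           0.           1.        ]] -0.09698347187977933 [[-1.24689591e-02 -9.99250100e-01  3.66573620e-02  4.99716819e+02]
 [-9.99823915e-01  1.29735033e-02  1.35582847e-02 -1.26853122e+01]
 [-1.40236917e-02 -3.64818495e-02 -9.99235913e-01  1.60522973e+03]
 [ 0.00000000e+00  0.00000000e+00  0.00000000e+00  1.00000000e+00]]
```

View pics/scene0.png

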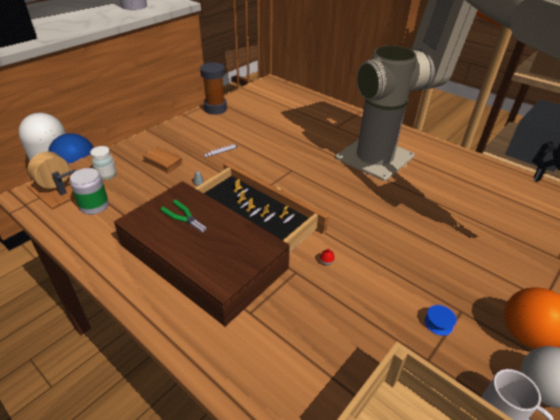

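View pics/top0.png

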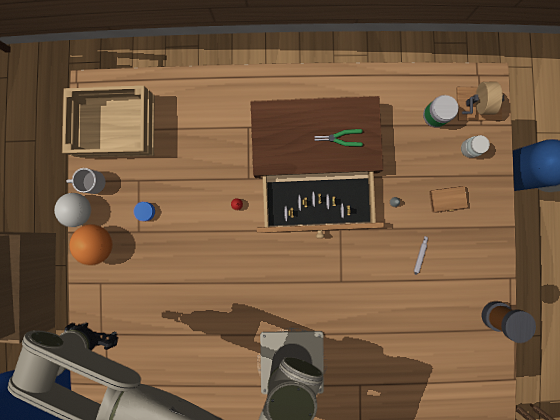

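```bash
cat > h.py <<'E'
import numpy as np,cv2
def load(n): return dict(np.load(n+".npz"))
def ray(s,u,v,T=None):
    K=s["intrinsics"];k=float(s["k1"])
    d=np.array([(u-K[0,2])/K[0,0],(v-K[1,2])/K[1,1]]);rd=np.hypot(*d);r=rd
    for _ in range(30): r=rd/(1+k*r*r)
    p=d*(r/rd if rd>0 else 1)
    T=s["world_from_camera"] if T is None else T
    return T[:3,3],T[:3,:3]@np.array([p[0],p[1],1.])
def atz(s,u,v,z,T=None):
    o,d=ray(s,u,v,T); return o+d*(z-o[2])/d[2]
def proj(s,P,T=None):
    T=s["world_from_camera"] if T is None else T
    q=np.linalg.inv(T)@np.append(P,1.);x=q[:2]/q[2];x=x*(1+float(s["k1"])*(x@x))
    K=s["intrinsics"];return K[0,0]*x[0]+K[0,2],K[1,1]*x[1]+K[1,2]
def depthpt(s,u,v,T=None):
    o,d=ray(s,u,v,T); return o+d*float(s["depth"][int(round(v)),int(round(u))])
E
python3 - <<'E'
from h import *
s=load("top0");im=s["pixels"][:,:,::-1]
c=im[150:250,240:400];cv2.imwrite("pics/topc.png",cv2.resize(c,None,fx=5,fy=5,interpolation=cv2.INTER_CUBIC))
s=load("scene0");im=s["pixels"][:,:,::-1]
c=im[160:260,190:340];cv2.imwrite("pics/scenec.png",cv2.resize(c,None,fx=5,fy=5,interpolation=cv2.INTER_CUBIC))
E
```

```text
(no output)
```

View pics/topc.png

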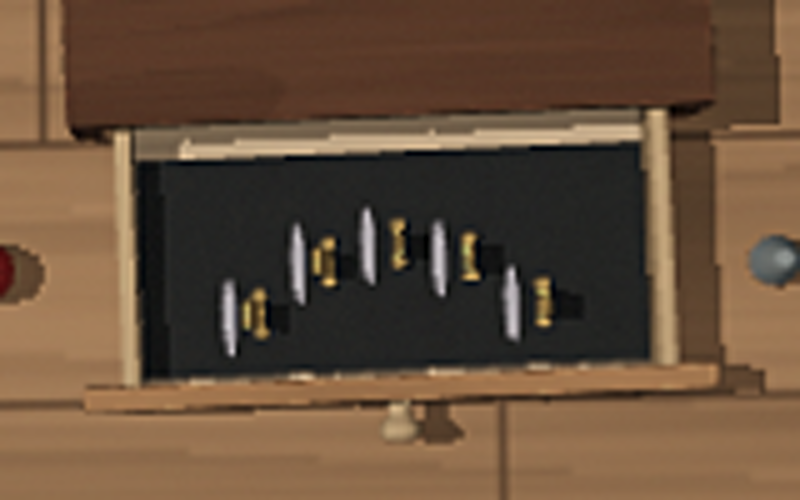

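View pics/scenec.png

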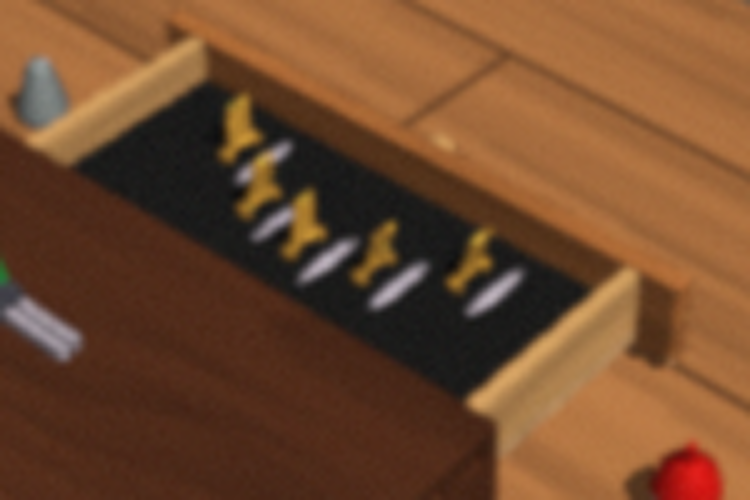

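Run:
```python
from h import *
s=load("top0")
f=lambda a,b,z:atz(s,240+a/5,150+b/5,z).round(1)
for k,p in zip(range(1,6),[(543,302),(470,257),(399,244),(325,262),(257,314)]): print(k,f(*p,48),f(*p,82))
print("jigs",[f(*p,48) for p in [(512,303),(438,258),(368,246),(298,264),(230,317)]])
print("front top L/R outer",f(87,411,72),f(718,386,72),"inner",f(87,390,72),f(718,366,72))
print("case front edge",f(75,138,96),f(712,104,96))
print("pull",f(400,425,41)); print("bobber",f(-10,270,30),"sinker",f(778,260,30))
for p in [(543,302),(470,257),(399,244),(325,262),(257,314),(400,380),(600,260)]: print(depthpt(s,240+p[0]/5,150+p[1]/5).round(1))
```

```text
1 [ 526.8 -198.5   48. ] [ 526.2 -194.5   82. ]
2 [ 557.9 -149.6   48. ] [ 556.7 -146.6   82. ]
3 [ 567.4 -101.6   48. ] [565.9 -99.7  82. ]
4 [555.8 -51.3  48. ] [554.6 -50.5  82. ]
5 [521.2  -4.9  48. ] [520.7  -5.   82. ]
jigs [array([ 526.4, -177.5,   48. ]), array([ 557.5, -127.9,   48. ]), array([566.3, -80.6,  48. ]), array([554.7, -33.1,  48. ]), array([519.4,  13.4,  48. ])]
front top L/R outer [457.7 109.1  72. ] [ 468.9 -311.7   72. ] inner [471.6 109.   72. ] [ 482.2 -311.9   72. ]
case front edge [638.  113.3  96. ] [ 655.  -306.8   96. ]
pull [ 444.8 -100.9   41. ]
bobber [554.  178.2  30. ] sinker [ 553.8 -363.    30. ]
[ 526.4 -195.7   71.9]
[ 557.9 -149.5   48.2]
[566.1 -99.9  77.3]
[555.2 -50.9  65.7]
[521.   -4.9  64.6]
[475.8 -99.2  78.4]
[ 555.2 -239.3   36.9]
```

Emit:
send_rows(dp=[[60, -22, 0], [110, -65, 0], [140, -120, 0], [167, -175, 0], [195, -230, 0]], rot=[[0, 0, -0.12], [0, 0, -0.24], [0, 0, -0.36], [0, 0, -0.48], [0, 0, -0.6]], jaw=0)

```text
time: 0.72
tool_pos: [365.1, 345.5, 244.8]
tcp_rot: [180.0, 0.0, 38.9]
ft_force: [1.6, 0.2, -0.2]
finger_gap: 0.2
```

Emit:
send_rows(dp=[[30, -55, 0], [60, -110, 0], [90, -165, 0], [120, -220, 0], [150, -275, 0]], rot=[[0, 0, -0.12], [0, 0, -0.24], [0, 0, -0.36], [0, 0, -0.48], [0, 0, -0.6]])

```text
time: 1.35
tool_pos: [514.8, 71.2, 245.0]
tcp_rot: [-180.0, 0.0, 4.5]
ft_force: [1.0, 0.7, -0.2]
finger_gap: 0.1
```

Emit:
send_rows(dp=[[0, -50, 0], [0, -105, 0], [0, -150, 0], [0, -170, 0], [0, -170, 0]], rot=[[0, 0, -0.045], [0, 0, -0.045], [0, 0, -0.045], [0, 0, -0.045], [0, 0, -0.045]])

```text
time: 1.98
tool_pos: [514.1, -97.6, 244.9]
tcp_rot: [-180.0, 0.0, 2.0]
ft_force: [0.3, 0.5, -0.1]
finger_gap: -0.3
```

```bash
cat > shot.py <<'E'
import sys
from bench import r, vision
from h import *
from scipy.spatial.transform import Rotation as R
n,tag=sys.argv[1:3]
st=r.sense();s=vision.snapshot(n)
if n=="wrist":
    T=np.eye(4);T[:3,:3]=R.from_euler('xyz',st["tcp_rot"],degrees=True).as_matrix();T[:3,3]=st["tool_pos"]
    s["world_from_camera"]=T@s["T_tool_cam"]
np.savez(tag+".npz",**s);im=s["pixels"][:,:,::-1]
if len(sys.argv)>3:
    a,b,c,d=map(int,sys.argv[3:7]);f=min(800/(c-a),600/(d-b));im=cv2.resize(im[b:d,a:c],None,fx=f,fy=f,interpolation=cv2.INTER_CUBIC);print("scale",f)
cv2.imwrite(f"pics/{tag}.png",im);print(st["time"],st["tool_pos"],st["tcp_rot"],st["ft_force"])
E
python3 shot.py wrist w1
```

```text
1.975 [514.10654927 -97.59495434 244.92542745] [-1.79973736e+02  3.81824414e-02  2.00226336e+00] [ 0.3208663   0.49545194 -0.05342353]
```

View pics/w1.png

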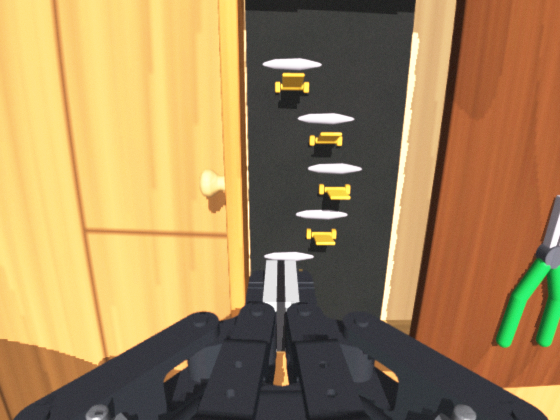

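Run:
```python
from h import *
s=load("w1");im=s["pixels"][:,:,::-1]
c=im[40:280,220:380];cv2.imwrite("pics/w1c.png",cv2.resize(c,None,fx=2.5,fy=2.5,interpolation=cv2.INTER_CUBIC))
f=lambda u,v,z:atz(s,u,v,z).round(1)
for p in [(292,88),(326,141),(335,191),(321,234)]: print(f(*p,48))
print("front outer top",f(222,60,72),f(232,300,72),"front inner top",f(239,10,72),f(247,260,72)," pull",f(205,183,41))
print("case edge",f(455,10,96),f(412,330,96))
d=s["depth"];print(d[183,208],depthpt(s,208,183).round(1),depthpt(s,150,150).round(1),depthpt(s,530,100).round(1),depthpt(s,380,110).round(1))
print("tool tip proj", [tuple(np.round(proj(s,np.array([514,-97.6,231.])),1))])
```

```text
[521.3  -8.1  48. ]
[555.4 -54.5  48. ]
[ 568.  -102.9   48. ]
[ 557.4 -149.    48. ]
front outer top [462.1  11.4  72. ] [ 468.4 -215.3   72. ] front inner top [475.9  49.3  72. ] [ 483.7 -169.2   72. ]  pull [ 438.4 -100.9   41. ]
case edge [638.2  51.8  96. ] [ 648.3 -228.8   96. ]
327.2486 [443.9 -97.9  52.9] [368.8 -76.1  -2. ] [712.   -8.7  95.4] [605.4 -24.2  41. ]
tool tip proj [(np.float64(280.6), np.float64(277.6))]
```

View pics/w1c.png

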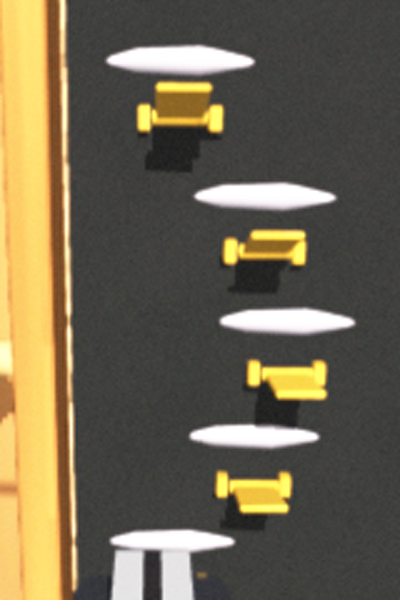

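Emit:
send_rows(dp=[[3, -35, 0], [8, -85, -20], [12, -117, -70], [12, -117, -110], [12, -117, -110]], rot=[[0, 0, 0], [0, 0, 0], [0, 0, 0], [0, 0, 0], [0, 0, 0]])

```text
time: 2.65
tool_pos: [523.9, -211.1, 131.1]
tcp_rot: [-179.7, 0.4, 2.2]
ft_force: [-0.0, 0.5, -0.6]
finger_gap: -0.2
```

```bash
python3 shot.py wrist w2; python3 shot.py scene s2 180 130 350 257
```

```text
2.65 [ 523.92911274 -211.11008287  131.13909052] [-179.73511071    0.40932164    2.18406763] [-0.02984539  0.45452502 -0.64839178]
scale 4.705882352941177
2.7 [ 525.65003789 -211.89558994  134.18661497] [-1.79874052e+02  1.75954679e-01  2.20509234e+00] [ 0.31983039 -1.00462954  1.26137746]
```

View pics/w2.png

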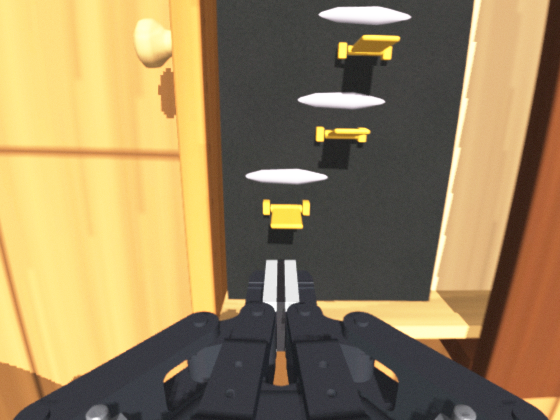

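View pics/s2.png

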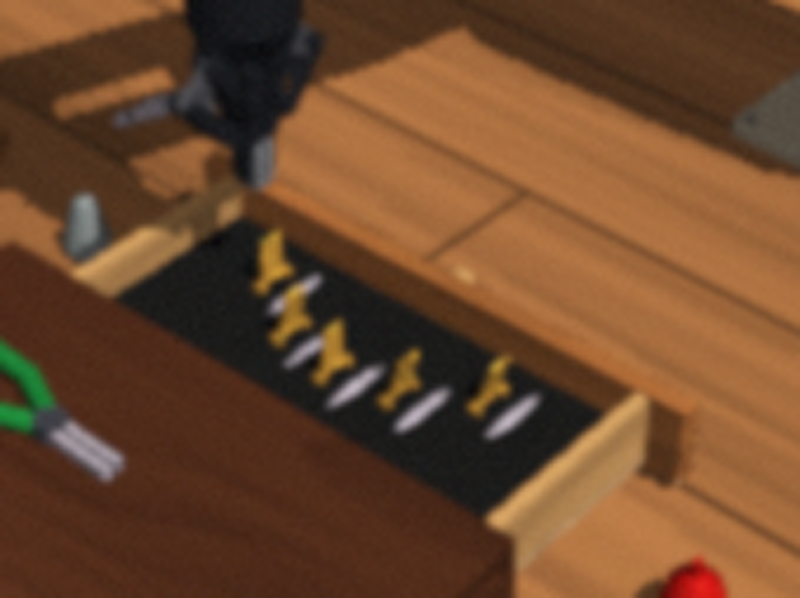

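Emit:
send_rows(dp=[[0, 0, 0], [0, 0, 0]], rot=[[0, 0, 0], [0, 0, 0]])

```text
time: 3.0
tool_pos: [527.6, -213.9, 137.6]
tcp_rot: [179.9, -0.2, 2.2]
ft_force: [0.3, -0.5, -0.3]
finger_gap: 0.2
```

```bash
python3 - <<'E'
from bench import r
for i in range(1):
    q=r.sense();print(q["tool_pos"],q["ft_force"],q["tcp_rot"])
E
python3 shot.py wrist w3 220 120 380 240
python3 - <<'E'
from h import *
s=load("w3")
print([atz(s,*p,48).round(1) for p in [(286,207),(340.5,134),(365,51)]])
E
```

```text
[ 527.63617938 -213.93369872  137.55454686] [ 0.31049829 -0.45248509 -0.31541622] [ 1.79902690e+02 -1.77675670e-01  2.16474947e+00]
scale 5.0
3.0 [ 527.63617938 -213.93369872  137.55454686] [ 1.79902690e+02 -1.77675670e-01  2.16474947e+00] [ 0.31049829 -0.45248509 -0.31541622]
[array([ 531.1, -203.4,   48. ]), array([ 563.3, -154.1,   48. ]), array([ 573.7, -105.1,   48. ])]
```

View pics/w3.png

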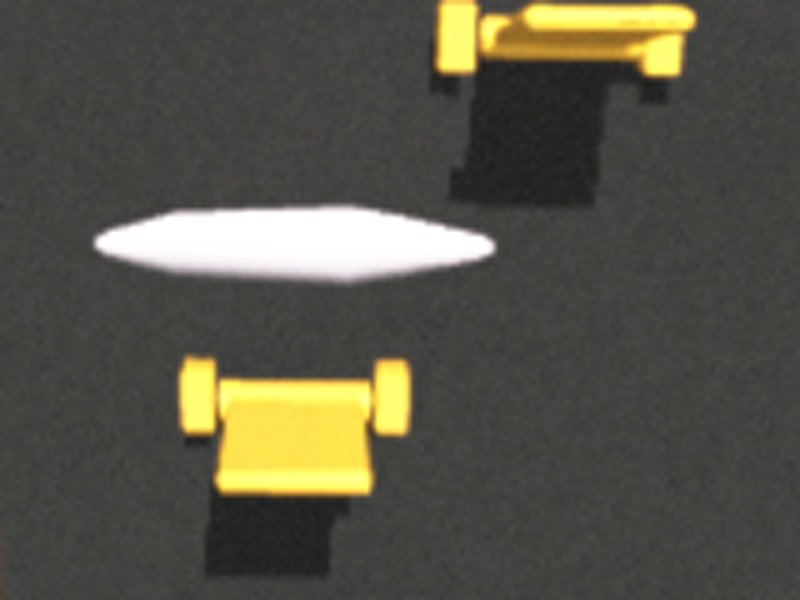

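```bash
python3 - <<'E'
from h import *
s=load("w3")
print([atz(s,*p,48).round(1) for p in [(279,199),(332,128)]])
E
python3 shot.py wrist w4 220 120 380 240
```

```text
[array([ 526.2, -198. ,   48. ]), array([ 557.6, -150.6,   48. ])]
scale 5.0
3.05 [ 527.31216862 -213.94336457  137.08395924] [ 1.79923045e+02 -1.39672046e-01  2.15002942e+00] [ 0.30917879  0.59843126 -0.60097842]
```

View pics/w4.png

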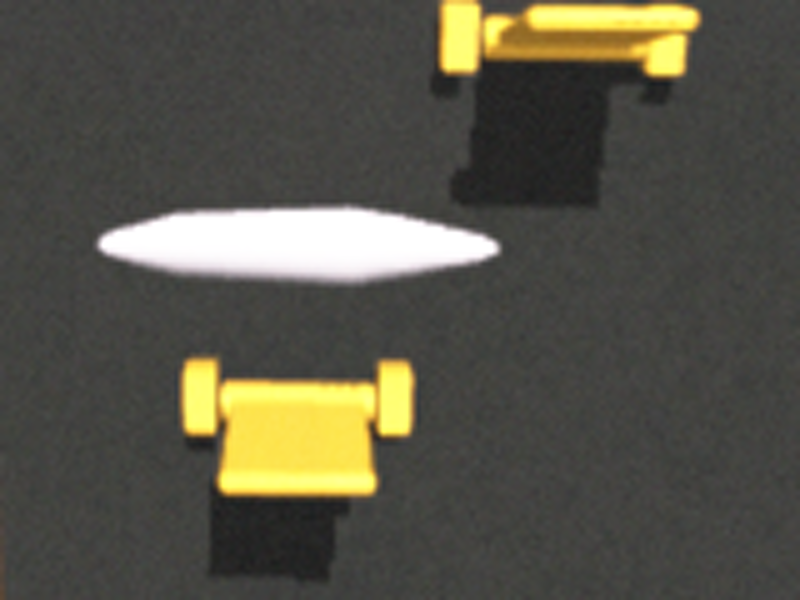

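Emit:
send_rows(dp=[[0, -3, -3], [0, -6, -16], [-1, -6, -36], [-1, -6, -54], [-1, -6, -61]], rot=[[0, 0, 0], [0, 0, 0], [0, 0, 0], [0, 0, 0], [0, 0, 0]])

```text
time: 3.72
tool_pos: [523.8, -219.1, 71.5]
tcp_rot: [-179.9, 0.2, 2.1]
ft_force: [0.2, -0.7, 0.6]
finger_gap: 0.3
```

Emit:
send_rows(dp=[[0, 0, 0], [0, 0, 0], [0, 0, 0]], rot=[[0, 0, 0], [0, 0, 0], [0, 0, 0]])

```text
time: 4.1
tool_pos: [526.0, -220.1, 75.2]
tcp_rot: [180.0, -0.1, 2.1]
ft_force: [-0.0, 0.4, -0.2]
finger_gap: -0.1
```

```bash
python3 shot.py wrist w5; python3 shot.py scene s5 180 130 350 257
```

```text
4.1 [ 525.9677903  -220.14362715   75.20505184] [ 1.79954679e+02 -7.84640151e-02  2.12730926e+00] [-0.02913849  0.43700487 -0.17340166]
scale 4.705882352941177
4.15 [ 525.87046628 -220.11123341   75.10396547] [ 1.79960135e+02 -6.95410502e-02  2.12278664e+00] [-0.32395679 -0.3805631  -0.42652572]
```

View pics/w5.png

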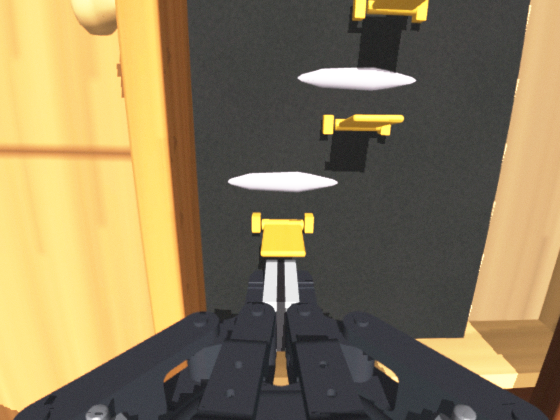

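View pics/s5.png

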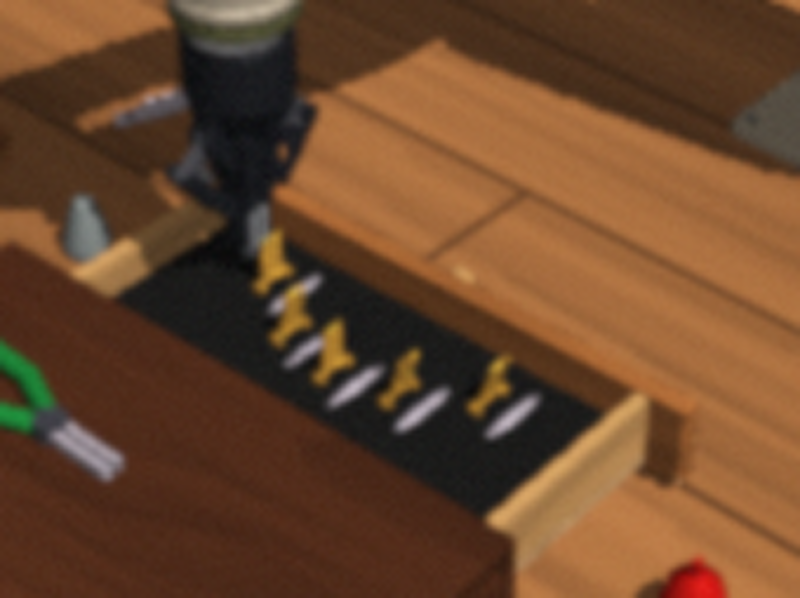

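Emit:
send_rows(dp=[[0, 4, 0], [0, 8, 0], [0, 12, 0], [0, 16, -1], [0, 20, -2]], rot=[[0, 0, 0], [0, 0, 0], [0, 0, 0], [0, 0, 0], [0, 0, 0]])

```text
time: 4.82
tool_pos: [525.3, -199.5, 72.2]
tcp_rot: [-180.0, 0.0, 2.1]
ft_force: [0.8, -0.8, -0.2]
finger_gap: 0.3
```

Emit:
send_rows(dp=[[0, 5, -1], [0, 10, -3], [0, 15, -4], [0, 20, -6], [0, 25, -7]], rot=[[0, 0, 0], [0, 0, 0], [0, 0, 0], [0, 0, 0], [0, 0, 0]])

```text
time: 5.45
tool_pos: [525.2, -174.5, 65.1]
tcp_rot: [-180.0, 0.0, 2.1]
ft_force: [-0.9, -0.6, 0.6]
finger_gap: 0.1
```

```bash
python3 shot.py scene s6 180 130 350 257;python3 shot.py wrist w6 160 60 480 300
```

```text
scale 4.705882352941177
5.45 [ 525.23053302 -174.46936337   65.08466104] [-1.79993972e+02  1.33216508e-02  2.12291211e+00] [-0.90833679 -0.5950229   0.56379781]
scale 2.5
5.5 [ 525.15826153 -173.88000803   64.93320299] [-1.79967593e+02  2.48838302e-02  2.13430199e+00] [-0.60076625  0.21532806  0.34576445]
```

View pics/s6.png

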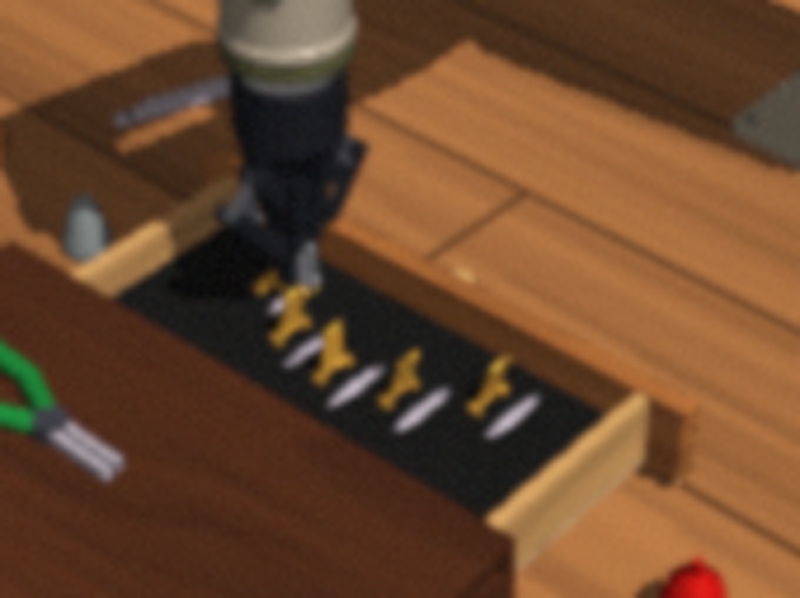

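View pics/w6.png

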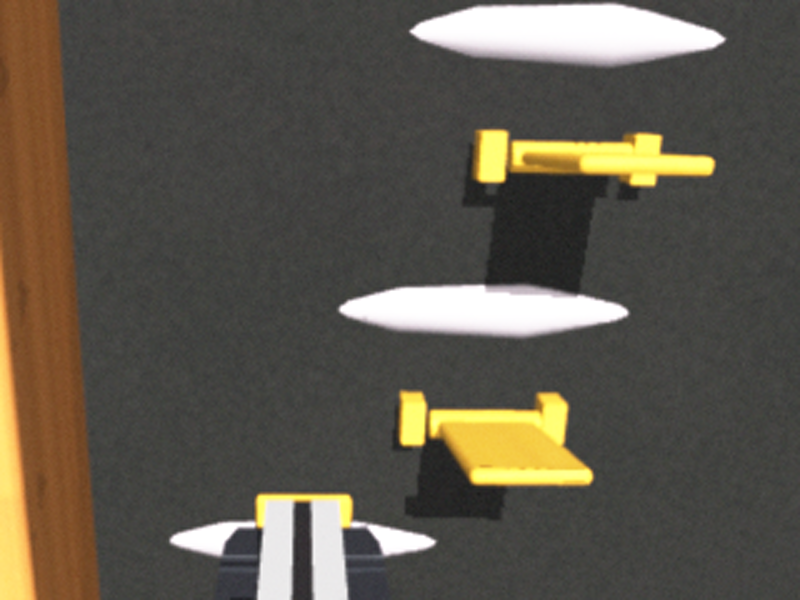

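Emit:
send_rows(dp=[[0, 1, -0.5], [0, 2, -1], [0, 2, -1]], rot=[[0, 0, 0], [0, 0, 0], [0, 0, 0]])

```text
time: 5.92
tool_pos: [525.3, -172.9, 64.3]
tcp_rot: [-180.0, 0.0, 2.1]
ft_force: [-0.0, 0.0, 0.8]
finger_gap: -0.2
```

Run:
```python
from bench import r
q=r.sense();print(q["tool_pos"],q["ft_force"],q["wrist_torque"])
```

```text
[ 525.29365271 -172.88223255   64.25033986] [-0.02079592  0.03399502  0.77859331] [-0.00958053 -0.02261876  0.01322536]
```

Emit:
send_rows(dp=[[0, 0, -0.5], [0, 0, -1], [0, 0, -1]], rot=[[0, 0, 0], [0, 0, 0], [0, 0, 0]])

```text
time: 6.3
tool_pos: [525.3, -172.9, 63.3]
tcp_rot: [180.0, -0.0, 2.1]
ft_force: [0.2, -0.3, 0.7]
finger_gap: 0.0
```

```bash
python3 shot.py wrist w7 160 60 480 300
python3 - <<'E'
from bench import r
q=r.sense();print(q["tool_pos"],q["ft_force"],q["wrist_torque"])
E
```

```text
scale 2.5
6.3 [ 525.34159476 -172.94489747   63.32855982] [ 1.79997313e+02 -1.97548582e-03  2.11542587e+00] [ 0.21103616 -0.31211619  0.73627279]
[ 525.36552131 -172.92705169   63.32781568] [-0.0363926   0.20742117  0.28475923] [-0.05315536  0.04401873 -0.02186972]
```

View pics/w7.png

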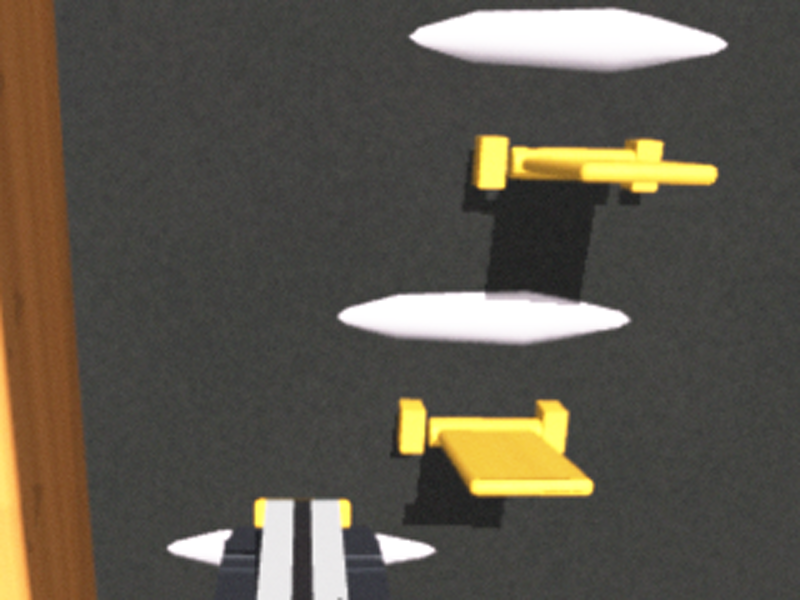

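Emit:
send_rows(dp=[[0, 0, -0.5], [0, 0, -0.8], [0, 0, -0.8]], rot=[[0, 0, 0], [0, 0, 0], [0, 0, 0]])

```text
time: 6.72
tool_pos: [525.7, -172.9, 63.2]
tcp_rot: [180.0, -0.0, 2.1]
ft_force: [-2.1, 1.3, 6.4]
finger_gap: 0.0
```

Run:
```python
from bench import r
q=r.sense();print(q["tool_pos"],q["ft_force"],q["wrist_torque"])
```

```text
[ 525.6643112  -172.93607183   63.20092263] [-2.09349763  1.30611801  6.38061177] [ 0.14853433  0.35948954 -0.00604884]
```

Emit:
send_rows(dp=[[0, 0, 6], [0, 0, 13], [10, 1, 14], [22, 2, 14], [32, 2, 14]], rot=[[0, 0, 0], [0, 0, 0], [0, 0, 0], [0, 0, 0], [0, 0, 0]])

```text
time: 7.35
tool_pos: [558.3, -170.7, 76.3]
tcp_rot: [-180.0, -0.0, 2.1]
ft_force: [0.2, 0.1, 0.2]
finger_gap: -0.3
```

Emit:
send_rows(dp=[[0, 0, 0], [0, 3, 0], [0, 6, 0], [0, 10, 0], [0, 14, -1]], rot=[[0, 0, 0], [0, 0, 0], [0, 0, 0], [0, 0, 0], [0, 0, 0]])

```text
time: 7.98
tool_pos: [557.3, -156.6, 75.7]
tcp_rot: [180.0, -0.0, 2.1]
ft_force: [0.2, -1.2, 0.0]
finger_gap: 0.3
```

```bash
python3 shot.py wrist w8 160 60 480 300
```

```text
scale 2.5
7.975 [ 557.34144775 -156.62576787   75.66729162] [ 1.79991638e+02 -1.87341429e-02  2.11822311e+00] [ 1.92585180e-01 -1.20715239e+00  9.29106502e-05]
```

View pics/w8.png

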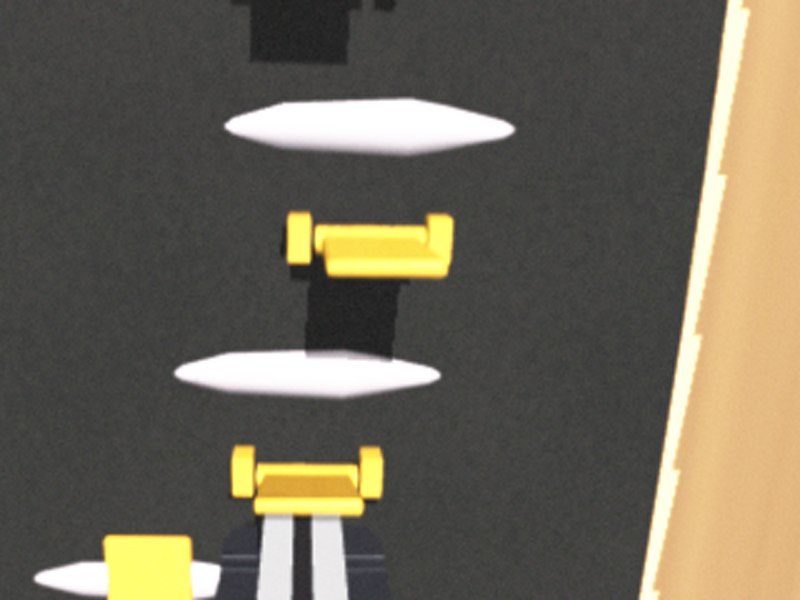

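Emit:
send_rows(dp=[[0, 4, -1], [0, 8, -3], [0, 13, -5], [0, 18, -7], [0, 23, -9]], rot=[[0, 0, 0], [0, 0, 0], [0, 0, 0], [0, 0, 0], [0, 0, 0]])

```text
time: 8.65
tool_pos: [557.3, -133.5, 66.3]
tcp_rot: [-180.0, 0.0, 2.1]
ft_force: [1.0, 0.2, -0.1]
finger_gap: -0.2
```

Emit:
send_rows(dp=[[0, 4, -1], [0, 8, -1.5], [0, 9, -2], [0, 9, -2.5], [0, 9, -2.5]], rot=[[0, 0, 0], [0, 0, 0], [0, 0, 0], [0, 0, 0], [0, 0, 0]])

```text
time: 9.28
tool_pos: [557.3, -125.0, 64.0]
tcp_rot: [180.0, -0.0, 2.1]
ft_force: [0.3, 0.6, -0.2]
finger_gap: 0.2
```

Emit:
send_rows(dp=[[0, 0, -0.3], [0, 0, -0.6], [0, 0, -0.6]], rot=[[0, 0, 0], [0, 0, 0], [0, 0, 0]])

```text
time: 9.65
tool_pos: [557.3, -124.9, 63.4]
tcp_rot: [-180.0, -0.0, 2.1]
ft_force: [0.3, -0.4, -0.2]
finger_gap: -0.1
```

Run:
```python
from bench import r
q=r.sense();print(q["tool_pos"],q["ft_force"],q["wrist_torque"])
```

```text
[ 557.34202335 -124.911251     63.39634039] [ 0.32507382 -0.35196276 -0.15958789] [0.03631396 0.02819151 0.04784544]
```

Emit:
send_rows(dp=[[0, 0, -0.2], [0, 0, -0.2]], rot=[[0, 0, 0], [0, 0, 0]])

```text
time: 9.9
tool_pos: [557.3, -124.9, 63.3]
tcp_rot: [180.0, 0.0, 2.1]
ft_force: [-0.8, -0.4, 0.9]
finger_gap: -0.5
```

Emit:
send_rows(dp=[[0, 0, 6], [0, 0, 12], [4, 2, 13], [9, 3, 13], [11, 4, 13]], rot=[[0, 0, 0], [0, 0, 0], [0, 0, 0], [0, 0, 0], [0, 0, 0]])

```text
time: 10.52
tool_pos: [568.7, -120.7, 76.1]
tcp_rot: [-180.0, 0.0, 2.1]
ft_force: [0.0, -0.2, -1.2]
finger_gap: 0.1
```

Emit:
send_rows(dp=[[0, 0, 0], [0, 3, 0], [0, 6, 0], [0, 9, 0], [0, 12, -1]], rot=[[0, 0, 0], [0, 0, 0], [0, 0, 0], [0, 0, 0], [0, 0, 0]])

```text
time: 11.15
tool_pos: [568.4, -108.7, 75.3]
tcp_rot: [180.0, -0.0, 2.1]
ft_force: [0.1, 0.6, 0.5]
finger_gap: 0.2
```

```bash
python3 shot.py wrist w9 160 60 480 300
```

```text
scale 2.5
11.15 [ 568.39767631 -108.65089121   75.29275952] [ 1.79995223e+02 -1.57999083e-02  2.12064643e+00] [0.12652507 0.64049139 0.49505037]
```

View pics/w9.png

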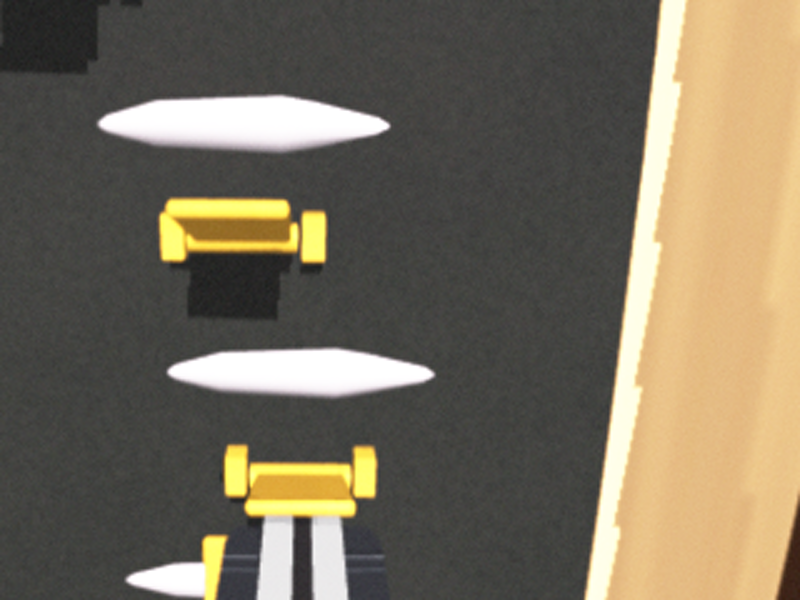

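Emit:
send_rows(dp=[[0, 4, -1], [0, 8, -3], [0, 13, -5], [0, 18, -7], [0, 23, -9]], rot=[[0, 0, 0], [0, 0, 0], [0, 0, 0], [0, 0, 0], [0, 0, 0]])

```text
time: 11.82
tool_pos: [568.3, -85.4, 66.0]
tcp_rot: [-180.0, 0.0, 2.1]
ft_force: [-0.8, -0.2, -0.3]
finger_gap: -0.0
```

Emit:
send_rows(dp=[[0, 4, -1], [0, 8, -1.5], [0, 9, -2], [0, 9, -2.5], [0, 9, -2.5]], rot=[[0, 0, 0], [0, 0, 0], [0, 0, 0], [0, 0, 0], [0, 0, 0]])

```text
time: 12.45
tool_pos: [568.3, -77.0, 63.7]
tcp_rot: [180.0, 0.0, 2.1]
ft_force: [0.0, -0.6, -1.1]
finger_gap: -0.2
```

Emit:
send_rows(dp=[[0, 0, -0.2], [0, 0, -0.45], [0, 0, -0.45]], rot=[[0, 0, 0], [0, 0, 0], [0, 0, 0]])

```text
time: 12.82
tool_pos: [568.3, -77.0, 63.3]
tcp_rot: [180.0, -0.0, 2.1]
ft_force: [0.3, -0.0, 0.8]
finger_gap: -0.0
```

Emit:
send_rows(dp=[[0, 0, 6], [0, 0, 12], [-4, 2, 13], [-10, 3, 13], [-13, 4, 13]], rot=[[0, 0, 0], [0, 0, 0], [0, 0, 0], [0, 0, 0], [0, 0, 0]])

```text
time: 13.45
tool_pos: [554.5, -72.6, 75.9]
tcp_rot: [-180.0, 0.0, 2.1]
ft_force: [0.2, -0.5, 0.0]
finger_gap: 0.2
```

Emit:
send_rows(dp=[[0, 0, 0], [0, 3, 0], [0, 6, 0], [0, 9, 0], [0, 12, -1]], rot=[[0, 0, 0], [0, 0, 0], [0, 0, 0], [0, 0, 0], [0, 0, 0]])

```text
time: 14.08
tool_pos: [555.4, -60.6, 75.3]
tcp_rot: [180.0, -0.0, 2.1]
ft_force: [-0.2, 1.0, 1.1]
finger_gap: -0.2
```

```bash
python3 shot.py wrist w10 160 60 480 300
```

```text
scale 2.5
14.075 [555.44859247 -60.6267967   75.28369505] [ 1.79996614e+02 -1.00323384e-02  2.12455632e+00] [-0.18057556  1.00371851  1.1139624 ]
```

View pics/w10.png

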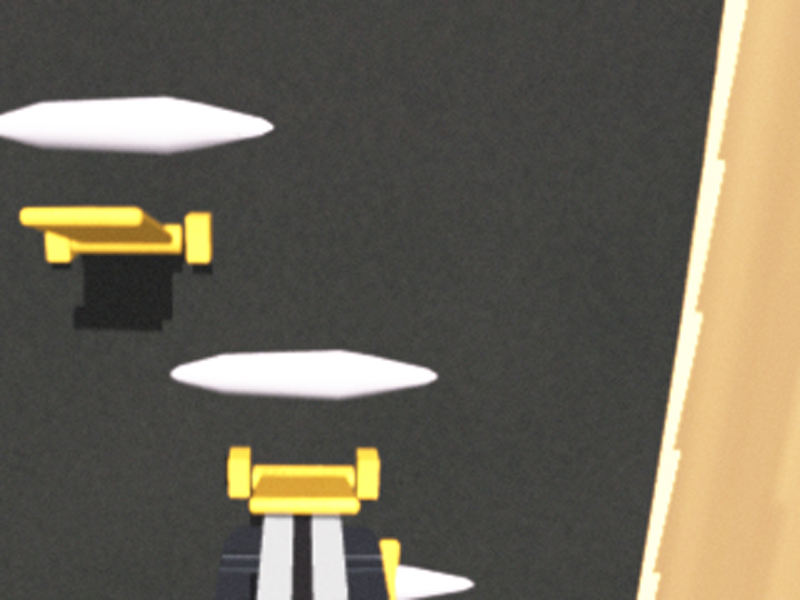

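Keeper 4 centred ahead of the fingertips (crop 305,505). Same profile.

Emit:
send_rows(dp=[[0, 4, -1], [0, 8, -3], [0, 13, -5], [0, 18, -7], [0, 23, -9]], rot=[[0, 0, 0], [0, 0, 0], [0, 0, 0], [0, 0, 0], [0, 0, 0]])

```text
time: 14.75
tool_pos: [555.3, -37.5, 66.1]
tcp_rot: [-180.0, 0.0, 2.1]
ft_force: [-0.0, -0.6, 0.7]
finger_gap: 0.1
```

Emit:
send_rows(dp=[[0, 4, -1], [0, 8, -1.5], [0, 9, -2], [0, 9, -2.5], [0, 9, -2.5]], rot=[[0, 0, 0], [0, 0, 0], [0, 0, 0], [0, 0, 0], [0, 0, 0]])

```text
time: 15.38
tool_pos: [555.3, -29.0, 63.7]
tcp_rot: [180.0, 0.0, 2.1]
ft_force: [-0.5, 0.2, 0.1]
finger_gap: 0.0
```

Emit:
send_rows(dp=[[0, 0, -0.2], [0, 0, -0.45], [0, 0, -0.45]], rot=[[0, 0, 0], [0, 0, 0], [0, 0, 0]])

```text
time: 15.75
tool_pos: [555.4, -28.9, 63.3]
tcp_rot: [180.0, -0.0, 2.1]
ft_force: [-0.5, -0.5, 0.9]
finger_gap: -0.2
```

Emit:
send_rows(dp=[[0, 0, 6], [0, 0, 12], [-10, 1, 13], [-22, 2, 13], [-34, 3, 13]], rot=[[0, 0, 0], [0, 0, 0], [0, 0, 0], [0, 0, 0], [0, 0, 0]])

```text
time: 16.38
tool_pos: [520.0, -25.7, 76.0]
tcp_rot: [-180.0, 0.0, 2.1]
ft_force: [0.2, 1.2, -0.1]
finger_gap: 0.1
```

Emit:
send_rows(dp=[[0, 0, 0], [0, 3, 0], [0, 6, 0], [0, 9, 0], [0, 12, -1]], rot=[[0, 0, 0], [0, 0, 0], [0, 0, 0], [0, 0, 0], [0, 0, 0]])

```text
time: 17.0
tool_pos: [521.5, -13.6, 75.3]
tcp_rot: [180.0, -0.0, 2.1]
ft_force: [-0.3, 0.1, 0.3]
finger_gap: -0.1
```

```bash
python3 shot.py wrist w11 160 60 480 300
```

```text
scale 2.5
17.0 [521.51916492 -13.60923148  75.30340705] [ 1.79999294e+02 -7.08072858e-03  2.12719334e+00] [-0.34243831  0.08089563  0.25150924]
```

View pics/w11.png

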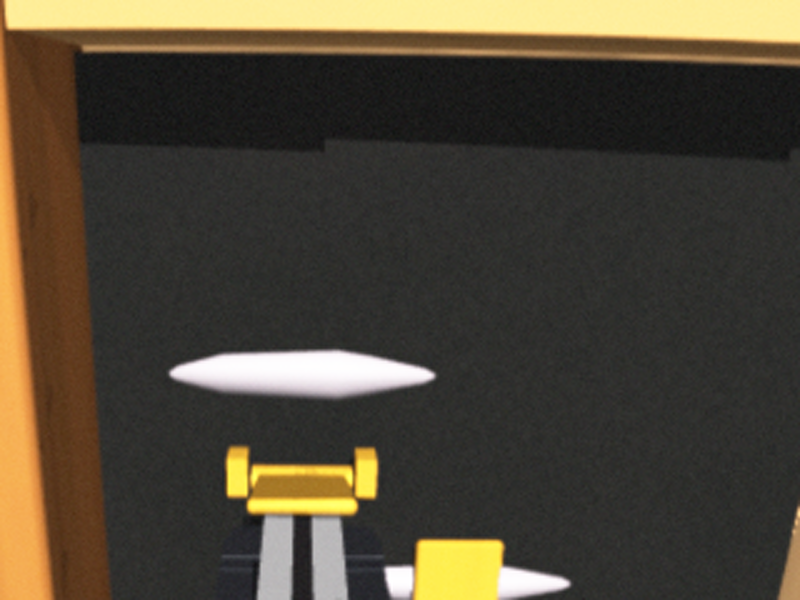

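Emit:
send_rows(dp=[[0, 4, -1], [0, 8, -3], [0, 13, -5], [0, 18, -7], [0, 23, -9]], rot=[[0, 0, 0], [0, 0, 0], [0, 0, 0], [0, 0, 0], [0, 0, 0]])

```text
time: 17.68
tool_pos: [521.3, 9.5, 66.1]
tcp_rot: [-180.0, 0.0, 2.1]
ft_force: [0.0, -1.3, -0.3]
finger_gap: 0.3
```

Emit:
send_rows(dp=[[0, 4, -1], [0, 8, -1.5], [0, 9, -2], [0, 9, -2.5], [0, 9, -2.5]], rot=[[0, 0, 0], [0, 0, 0], [0, 0, 0], [0, 0, 0], [0, 0, 0]])

```text
time: 18.3
tool_pos: [521.3, 18.0, 63.8]
tcp_rot: [180.0, 0.0, 2.1]
ft_force: [0.0, 0.2, -0.0]
finger_gap: 0.1
```

Emit:
send_rows(dp=[[0, 0, -0.2], [0, 0, -0.45], [0, 0, -0.45]], rot=[[0, 0, 0], [0, 0, 0], [0, 0, 0]])

```text
time: 18.68
tool_pos: [521.3, 18.1, 63.3]
tcp_rot: [180.0, -0.0, 2.1]
ft_force: [-0.0, 0.9, -0.3]
finger_gap: 0.1
```

Emit:
send_rows(dp=[[0, 0, 10], [-3, -20, 50], [-6, -90, 90], [-10, -140, 130], [-10, -185, 135]], rot=[[0, 0, 0], [0, 0, 0], [0, 0, 0], [0, 0, 0], [0, 0, 0]])

```text
time: 19.3
tool_pos: [512.4, -168.0, 202.2]
tcp_rot: [179.9, -0.3, 2.2]
ft_force: [1.7, -0.2, -0.1]
finger_gap: 0.2
```

Emit:
send_rows(dp=[[0, -50, 10], [0, -75, 10], [0, -75, 10], [0, -75, 10]], rot=[[0, 0, 0], [0, 0, 0], [0, 0, 0], [0, 0, 0]])

```text
time: 19.8
tool_pos: [511.3, -240.7, 208.3]
tcp_rot: [-180.0, 0.0, 2.1]
ft_force: [0.2, 0.4, -0.7]
finger_gap: 0.1
```

```bash
python3 shot.py wrist w12;python3 shot.py scene s12 180 130 350 257
```

```text
19.8 [ 511.29460304 -240.69377818  208.33784823] [-1.79969153e+02  4.10615163e-03  2.12272340e+00] [ 0.18736629  0.35068878 -0.66555611]
scale 4.705882352941177
19.85 [ 511.37648112 -240.37042639  208.28687979] [-1.79973783e+02  4.39364020e-03  2.16332586e+00] [0.19224392 0.14644554 0.37603536]
```

View pics/w12.png

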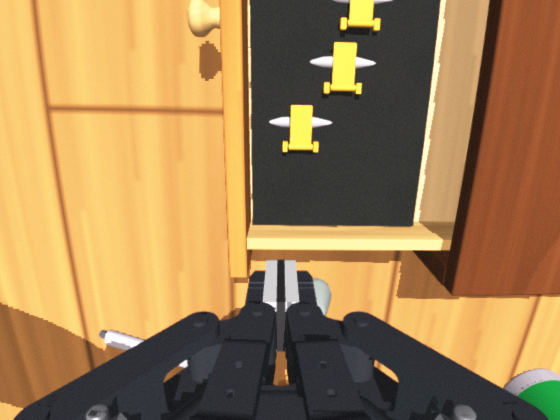

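View pics/s12.png

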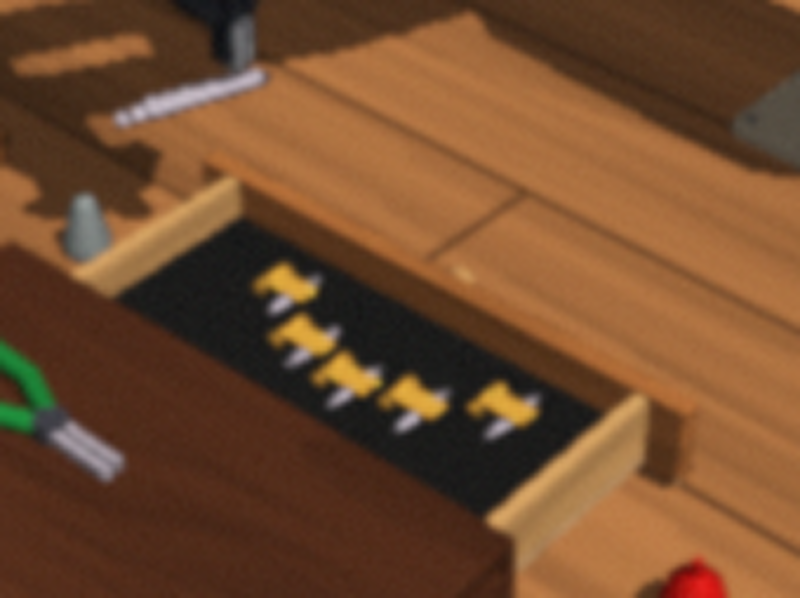

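Emit:
send_rows(dp=[[-17, 28, 0], [-34, 56, 0], [-51, 84, 0], [-68, 112, 0], [-86, 139, 0]], rot=[[0, 0, -0.17], [0, 0, -0.34], [0, 0, -0.51], [0, 0, -0.68], [0, 0, -0.85]])

```text
time: 20.52
tool_pos: [424.7, -100.5, 208.2]
tcp_rot: [-180.0, -0.0, -46.8]
ft_force: [0.1, -0.5, -0.5]
finger_gap: 0.2
```

Emit:
send_rows(dp=[[0, 0, -10], [0, 0, -35], [0, 0, -70], [0, 0, -105], [0, 0, -125]], rot=[[0, 0, -0.17], [0, 0, -0.34], [0, 0, -0.51], [0, 0, -0.68], [0, 0, -0.721]])

```text
time: 21.15
tool_pos: [424.2, -100.9, 81.3]
tcp_rot: [179.9, 0.1, -88.0]
ft_force: [0.8, -0.1, 0.5]
finger_gap: 0.2
```

Emit:
send_rows(dp=[[0, 0, -6], [0, 0, -9], [0, 0, -9], [0, 0, -9]], rot=[[0, 0, 0], [0, 0, 0], [0, 0, 0], [0, 0, 0]])

```text
time: 21.65
tool_pos: [426.0, -102.6, 75.1]
tcp_rot: [-179.9, -0.0, -87.9]
ft_force: [0.3, -0.3, -0.3]
finger_gap: 0.0
```

```bash
python3 shot.py wrist w13;python3 shot.py scene s13 180 90 380 240
```

```text
21.65 [ 426.0160169  -102.58351062   75.14692799] [-1.79913954e+02 -3.44217874e-02 -8.78704807e+01] [ 0.34671627 -0.34627637 -0.32643557]
scale 4.0
21.7 [ 425.9424637  -102.58660225   75.04030001] [-1.79920849e+02 -3.13573395e-02 -8.78777431e+01] [ 0.0363591   1.13814302 -0.47814742]
```

View pics/w13.png

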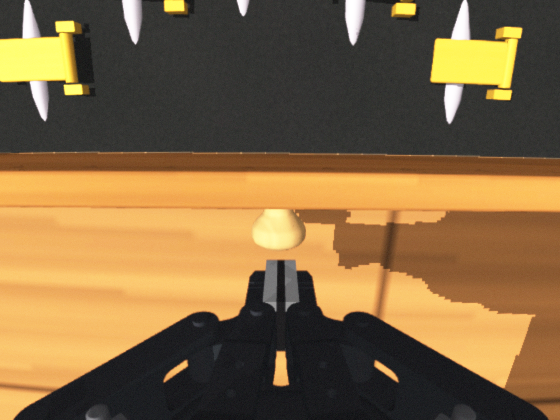

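View pics/s13.png

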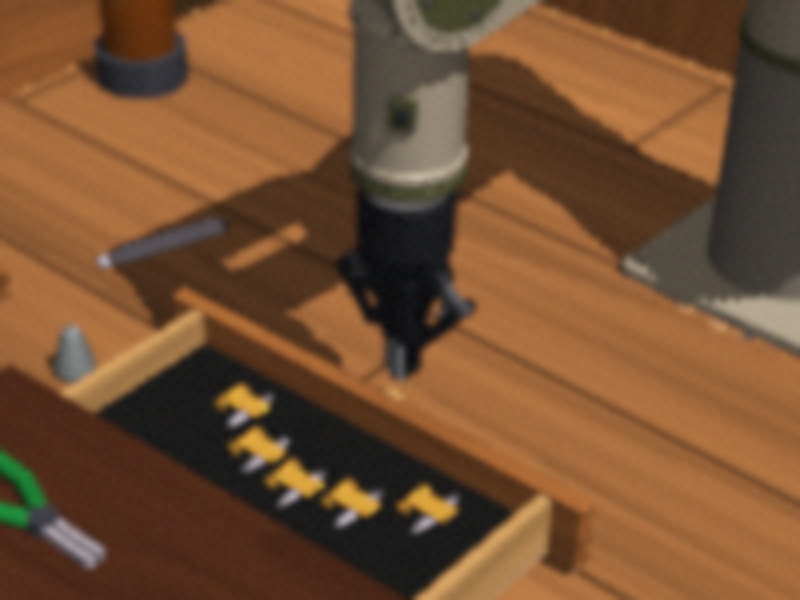

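Emit:
send_rows(dp=[[5, 0, -1], [11, 0, -1], [17, 1, -1], [21, 1, -1], [25, 1, -1]], rot=[[0, 0, 0], [0, 0, 0], [0, 0, 0], [0, 0, 0], [0, 0, 0]])

```text
time: 22.38
tool_pos: [450.6, -101.3, 73.1]
tcp_rot: [180.0, 0.0, -87.9]
ft_force: [-0.4, -0.5, -0.6]
finger_gap: 0.2
```

Emit:
send_rows(dp=[[3, 0, 0], [7, 0, 0], [11, 0, 0], [15, 0, 0], [20, 1, 0]], rot=[[0, 0, 0], [0, 0, 0], [0, 0, 0], [0, 0, 0], [0, 0, 0]])

```text
time: 23.0
tool_pos: [470.5, -100.7, 73.1]
tcp_rot: [180.0, -0.0, -87.9]
ft_force: [-2.1, -1.0, -0.6]
finger_gap: 0.0
```

```bash
python3 shot.py wrist w14
```

```text
23.0 [ 470.49856387 -100.65287554   73.11424393] [ 1.79988265e+02 -3.15913623e-02 -8.78977225e+01] [-2.1331142  -1.00677828 -0.56462916]
```

View pics/w14.png

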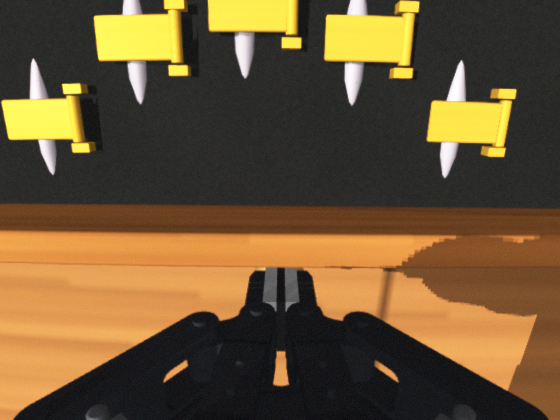

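Emit:
send_rows(dp=[[7, 0, 0], [15, 0.5, 0], [24, 1, 0], [33, 1, 0], [42, 1.5, 0]], rot=[[0, 0, 0], [0, 0, 0], [0, 0, 0], [0, 0, 0], [0, 0, 0]])

```text
time: 23.68
tool_pos: [513.1, -98.9, 73.2]
tcp_rot: [-180.0, -0.0, -87.9]
ft_force: [-2.7, -1.1, 0.3]
finger_gap: 0.2
```

Emit:
send_rows(dp=[[9, 0, 0], [18, 0.5, 0], [27, 1, 0], [36, 1, 0], [45, 1.5, 0]], rot=[[0, 0, 0], [0, 0, 0], [0, 0, 0], [0, 0, 0], [0, 0, 0]])

```text
time: 24.3
tool_pos: [557.9, -97.4, 73.2]
tcp_rot: [180.0, -0.0, -87.9]
ft_force: [-2.8, -1.1, 1.2]
finger_gap: 0.1
```

Emit:
send_rows(dp=[[8, 0, 0], [15, 0.5, 0], [21, 1, 0], [26, 1, 0], [30, 1, 0]], rot=[[0, 0, 0], [0, 0, 0], [0, 0, 0], [0, 0, 0], [0, 0, 0]])

```text
time: 24.92
tool_pos: [587.6, -96.2, 73.2]
tcp_rot: [180.0, 0.0, -87.9]
ft_force: [-1.5, -0.7, 1.2]
finger_gap: 0.3
```

Emit:
send_rows(dp=[[3, 0, 0], [6, 0, 0], [9, 0, 0], [12, 0.5, 0], [15, 0.5, 0]], rot=[[0, 0, 0], [0, 0, 0], [0, 0, 0], [0, 0, 0], [0, 0, 0]])

```text
time: 25.55
tool_pos: [602.5, -95.9, 73.2]
tcp_rot: [180.0, -0.0, -87.9]
ft_force: [-2.2, -0.1, 0.3]
finger_gap: -0.4
```

```bash
python3 shot.py wrist w15;python3 shot.py scene s15 180 90 380 240
```

```text
25.55 [602.46328033 -95.94300785  73.15483218] [ 1.79992903e+02 -5.81930985e-03 -8.78936092e+01] [-2.15352764 -0.05178243  0.32665112]
scale 4.0
25.6 [602.94115649 -95.95150381  73.30631867] [-1.79963500e+02 -8.86169500e-03 -8.78933378e+01] [-0.94460026  0.26823623  0.14080622]
```

View pics/w15.png

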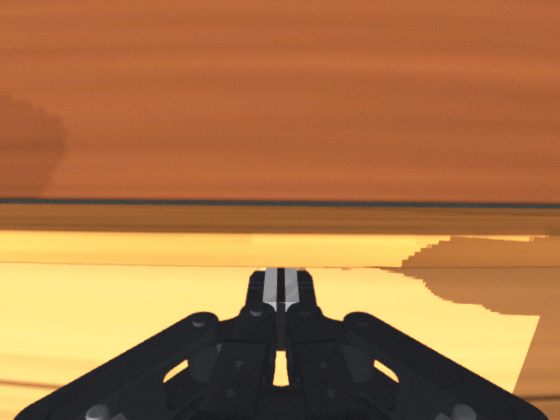

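View pics/s15.png

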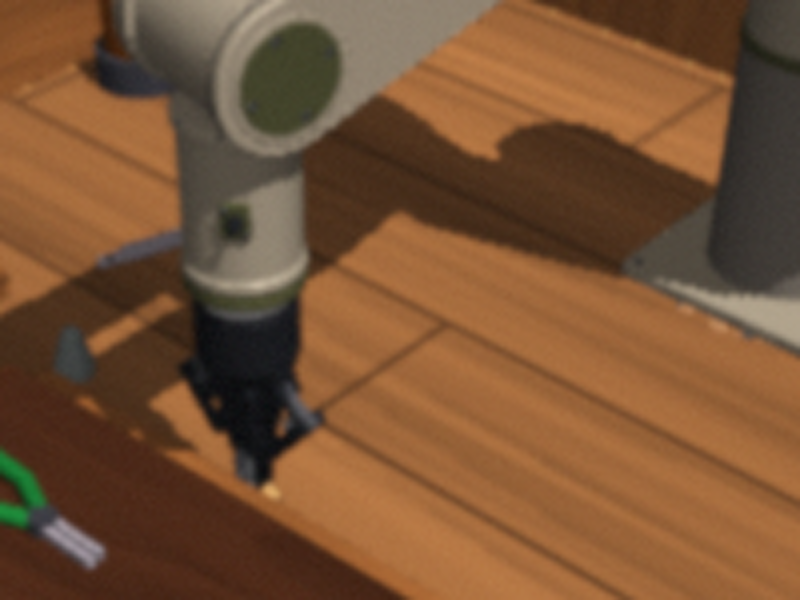

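Nearly shut; about 15 mm left. Continue slowly until the force rises.

Emit:
send_rows(dp=[[2, 0, 0], [4, 0, 0], [6, 0, 0], [8, 0, 0], [10, 0.5, 0]], rot=[[0, 0, 0], [0, 0, 0], [0, 0, 0], [0, 0, 0], [0, 0, 0]])

```text
time: 26.28
tool_pos: [612.6, -95.6, 73.3]
tcp_rot: [-180.0, -0.0, -87.9]
ft_force: [-2.2, -1.3, 0.7]
finger_gap: -0.0
```

Emit:
send_rows(dp=[[1, 0, 0], [2, 0, 0], [3, 0, 0]], rot=[[0, 0, 0], [0, 0, 0], [0, 0, 0]])

```text
time: 26.65
tool_pos: [615.4, -95.5, 73.2]
tcp_rot: [-180.0, -0.0, -87.9]
ft_force: [-1.5, -1.5, 1.2]
finger_gap: -0.0
```

Emit:
send_rows(dp=[[1, 0, 0], [2, 0, 0], [2, 0, 0]], rot=[[0, 0, 0], [0, 0, 0], [0, 0, 0]])

```text
time: 27.02
tool_pos: [617.5, -95.3, 73.2]
tcp_rot: [-180.0, 0.0, -87.9]
ft_force: [-0.4, -1.8, 0.6]
finger_gap: -0.1
```

```bash
python3 shot.py wrist w16
```

```text
27.025 [617.49572851 -95.31686018  73.18190947] [-1.79984314e+02  5.50979884e-03 -8.78933562e+01] [-0.39358712 -1.79941469  0.64864566]
```

View pics/w16.png

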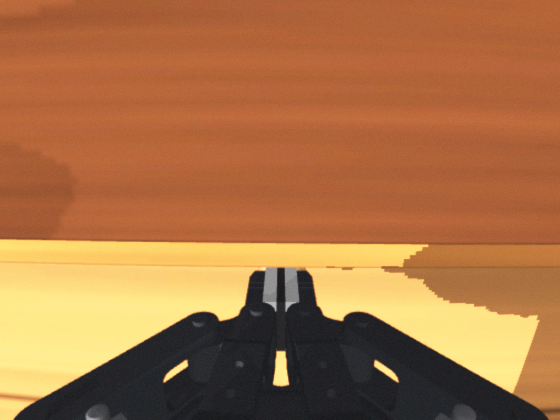

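Emit:
send_rows(dp=[[0.5, 0, 0], [1, 0, 0], [1, 0, 0]], rot=[[0, 0, 0], [0, 0, 0], [0, 0, 0]])

```text
time: 27.45
tool_pos: [618.3, -95.3, 73.2]
tcp_rot: [180.0, 0.0, -87.9]
ft_force: [-2.4, -0.2, -0.0]
finger_gap: 0.3
```

Emit:
send_rows(dp=[[0.5, 0, 0], [1, 0, 0], [1, 0, 0]], rot=[[0, 0, 0], [0, 0, 0], [0, 0, 0]])

```text
time: 27.82
tool_pos: [619.4, -95.3, 73.2]
tcp_rot: [-180.0, 0.0, -87.9]
ft_force: [-1.6, 1.9, 0.5]
finger_gap: -0.0
```

Emit:
send_rows(dp=[[0.5, 0, 0], [1, 0, 0], [1, 0, 0]], rot=[[0, 0, 0], [0, 0, 0], [0, 0, 0]])

```text
time: 28.2
tool_pos: [620.4, -95.3, 73.2]
tcp_rot: [-180.0, 0.0, -87.9]
ft_force: [-2.1, 0.8, 0.3]
finger_gap: -0.1
```

Emit:
send_rows(dp=[[0.5, 0, 0], [1, 0, 0], [1, 0, 0]], rot=[[0, 0, 0], [0, 0, 0], [0, 0, 0]])

```text
time: 28.58
tool_pos: [621.4, -95.4, 73.2]
tcp_rot: [-180.0, 0.0, -87.9]
ft_force: [-1.4, 0.7, 0.0]
finger_gap: 0.0
```

Emit:
send_rows(dp=[[0.5, 0, 0], [1, 0, 0], [1, 0, 0]], rot=[[0, 0, 0], [0, 0, 0], [0, 0, 0]])

```text
time: 28.95
tool_pos: [622.4, -95.4, 73.2]
tcp_rot: [-180.0, 0.0, -87.9]
ft_force: [-0.6, 1.5, -0.4]
finger_gap: 0.4
```

Emit:
send_rows(dp=[[0.5, 0, 0], [1, 0, 0], [1, 0, 0]], rot=[[0, 0, 0], [0, 0, 0], [0, 0, 0]])

```text
time: 29.32
tool_pos: [623.3, -95.4, 73.2]
tcp_rot: [180.0, 0.0, -87.9]
ft_force: [-2.8, 1.7, 1.1]
finger_gap: -0.3
```

```bash
python3 shot.py wrist w17
```

```text
29.325 [623.31178446 -95.36008324  73.18395991] [ 1.79993342e+02  2.93535898e-03 -8.78933077e+01] [-2.83634695  1.71353521  1.06035984]
```

View pics/w17.png

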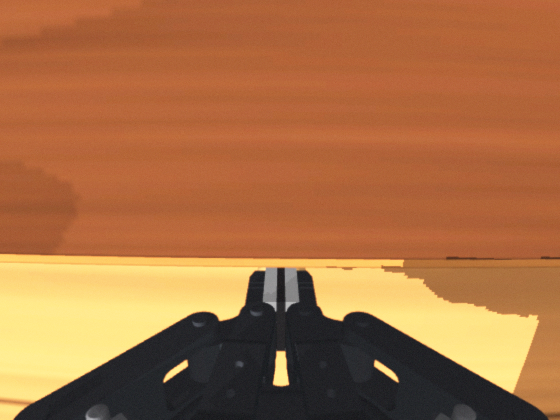

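Run:
```python
from h import *
for n,a,b in [("w17",267,256),("w15",267,205),("w14",267,205)]:
    s=load(n)
    print(n,atz(s,150,a,72).round(1),"case",atz(s,150,b,96).round(1))
```

```text
w17 [633.7 -40.   72. ] case [651.  -50.3  96. ]
w15 [612.9 -40.6  72. ] case [648.4 -52.5  96. ]
w14 [481.  -45.4  72. ] case [516.5 -57.2  96. ]
```

Emit:
send_rows(dp=[[0.5, 0, 0], [1, 0, 0], [1, 0, 0]], rot=[[0, 0, 0], [0, 0, 0], [0, 0, 0]])

```text
time: 29.75
tool_pos: [623.4, -95.4, 73.1]
tcp_rot: [179.9, 0.0, -87.9]
ft_force: [-7.9, 0.7, 3.5]
finger_gap: 0.3
```

Emit:
send_rows(dp=[[0.5, 0, 0], [1, 0, 0], [1, 0, 0]], rot=[[0, 0, 0], [0, 0, 0], [0, 0, 0]])

```text
time: 30.12
tool_pos: [623.4, -95.4, 73.1]
tcp_rot: [179.7, 0.0, -87.9]
ft_force: [-13.9, 1.0, 7.7]
finger_gap: -0.2
```

Emit:
send_rows(dp=[[-2, 0, 0], [-8, 0, 0], [-25, -1, 0], [-60, -2, 10], [-100, -3, 60]], rot=[[0, 0, 0], [0, 0, 0], [0, 0, 0], [0, 0, 0], [0, 0, 0]])

```text
time: 30.75
tool_pos: [523.1, -97.8, 129.3]
tcp_rot: [179.7, 0.1, -87.9]
ft_force: [0.1, -0.2, 1.5]
finger_gap: 0.4
```

Emit:
send_rows(dp=[[-40, 0, 60], [-60, 0, 100], [-60, 0, 100], [-60, 0, 100]], rot=[[0, 0, 0], [0, 0, 0], [0, 0, 0], [0, 0, 0]])

```text
time: 31.25
tool_pos: [466.5, -98.5, 232.2]
tcp_rot: [-179.9, -0.0, -87.9]
ft_force: [-0.1, 0.6, -0.3]
finger_gap: 0.1
```

```bash
python3 shot.py wrist w18;python3 shot.py top t18 200 80 460 275; python3 shot.py scene s18 100 100 400 325
python3 - <<'E'
from bench import r
print(r.sense()["ft_force"])
E
```

```text
31.25 [466.507771   -98.51880319 232.18807221] [-1.79911115e+02 -3.38577787e-02 -8.79033454e+01] [-0.10315311  0.62372335 -0.3325118 ]
scale 3.076923076923077
31.3 [466.12752662 -98.31494723 231.12099255] [ 1.79967879e+02  1.16178789e-02 -8.78951118e+01] [-0.80276149 -0.02859874  0.31171533]
scale 2.6666666666666665
31.35 [465.88305844 -98.17780285 230.50357037] [ 1.79888359e+02  4.18599812e-02 -8.78913028e+01] [-0.18227844 -0.81521814 -0.94233516]
[ 0.08679203  0.18810538 -0.02726065]
```

View pics/w18.png

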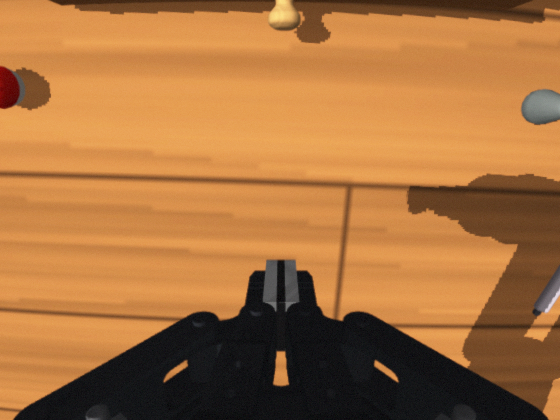

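View pics/t18.png

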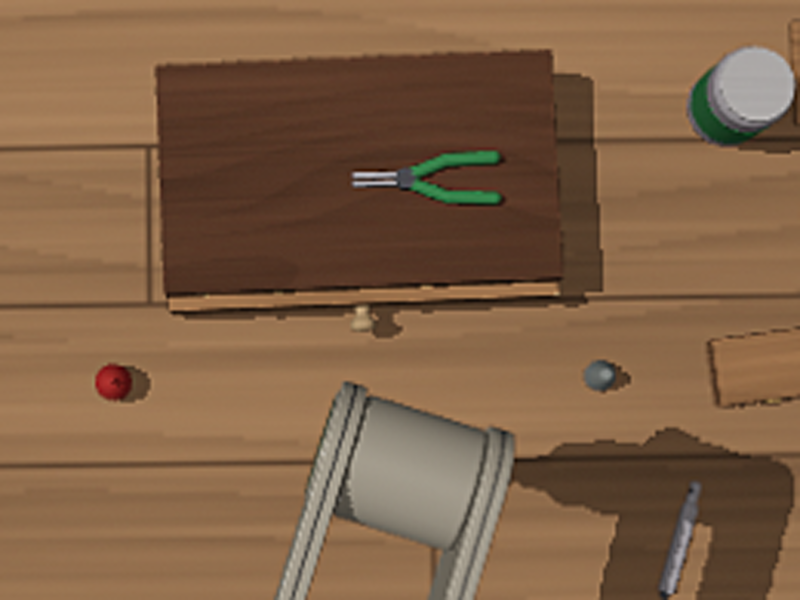

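View pics/s18.png

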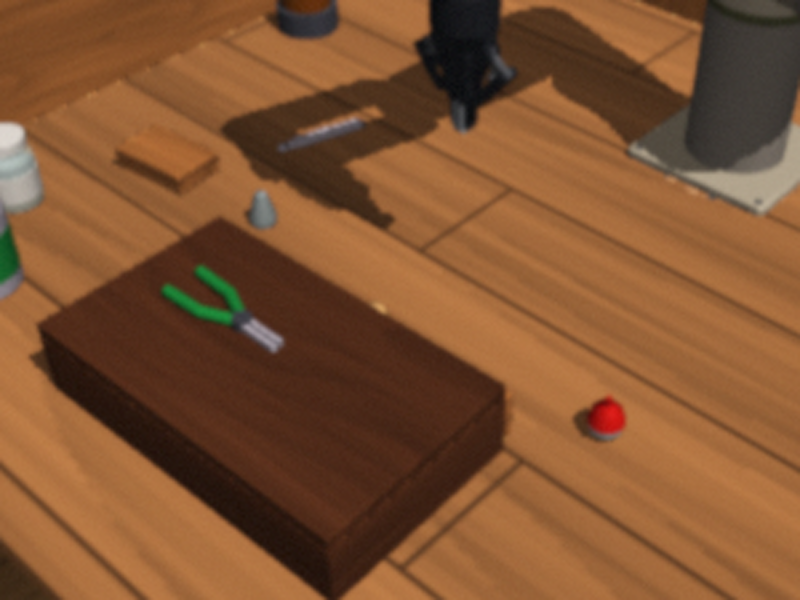

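```bash
python3 -c "
from bench import job
print(job.hand_in())"
```

```text
the job is handed in; nothing more can be done
None
```

All five keepers are folded flat over their jigs and the drawer is shut. I handed the job in at about 31 s, with the gripper clear of everything.

- **Keepers:** I stroked keepers 1 to 5 in order, from the robot's right to its left, with the closed fingertips. Pictures taken after the fifth, before shutting, show all five lying flat. Force readings stayed within noise (about 1 N), apart from about 6–7 N for a moment at the end of keeper 1's stroke, when I found the height at which it lies flat. I kept the later strokes just above that height.
- **Drawer:** I pushed it in with the fingertips on the front board, just above the pull. It ran at about 2–3 N until it stopped moving at a TCP x of 623.4 mm. I pressed on to about 14 N along the push with no further movement, then backed off. The top view shows only the front board's thickness showing in front of the shelf.
- **Tackle:** In the last pictures the fly box, pliers, bobber, sinker and cod jig lie where they were. The line spool was outside those crops, and the arm never went near it at low height.
- **Not checked:** The keepers could not be seen once the drawer was shut. The front board's position also agreed with the shelf's front edge only to within the cameras' few millimetres, so I judged "fully shut" by the stop.

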